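# Tug-test a clipped vial

### The arm

A 6-joint arm with a two-finger parallel gripper is mounted at the origin on the work surface; the furniture and walls round the work are solid. World frame = base frame: x ahead of the robot, y to its left, z up, the work surface at z = 0. Lengths are in m, angles in rad, forces in N, time in s.
With the tool pointing down it reaches from about 0.25 to 0.775 m from the base axis. Payload 4 kg.
Tool frame: the origin (TCP) lies between the finger pads; the fingertips stand 14 mm ahead of it and the grasp point (between the pads) lies 5 mm behind it (robot.nose_length is the distance from the TCP to the fingertips, in m); z points along the fingers, y is the direction in which the jaws open and shut (so a half turn about z gives the same grasp; the last joint's range is limited). The gripper opens to 94 mm and grips with 3 to 60 N. Pads are 16 mm wide; open, the fingers measure 119 mm over their backs; the gripper's body (75 mm by 177 mm) begins 78 mm behind the grasp point.
Start: joints at [-1.309, 0.087, 1.371, -0, 1.684, -0.103], TCP at [0.196, -0.514, 0.22] pointing down, gripper open.
Joint ranges: [-3.1, 3.1], [-0.76, 2.03], [0.27, 2.55], [-1.08, 4.22], [0.17, 2.65], [-2.57, 2.57]. Speed limits (rad/s): [2.79, 2.79, 3.14, 3.14, 3.14, 3.14].

### API

Orientations are given as [roll, pitch, yaw] about the fixed x, y, z axes, in that order (R = Rz(yaw) Ry(pitch) Rx(roll)).
In Python, from bench import robot, eyes, finder gives the robot as it stands.
- The arm moves only by the tool play_rows, never from a script. Its argument "rows" is a list of rows, each an object with "linear": the shift along the tool's x, y, z in cm, a list of three; "spin": the turn about the tool's z in degrees. A call has 1 to 12 rows; each row shifts and turns the commanded pose from where the row before left it, along the tool's axes as they then stand; what a row does not reach is not made up. A row lasts 1/12 s, in which the tool goes at most 41.7 mm and 7.16 degrees, less where a joint would pass 70% of its speed; a pose out of reach is approached as far as the arm can. A call with a gripper value outside its range is refused whole. "claw" is the finger opening in cm, from 0 to 9.4, set as the call begins (left out, the last holds). The fingers move at their own pace and stop on an object; the grip force is fixed at half the most. Time passes only in rows, so rows that do not move let the fingers close. It gives the time, the measured TCP pose, the force and the opening at its end, in the units of the state.
- robot.get_obs(): the state, without advancing time (a new reading comes with each control period).
- eyes.snapshot(name): name is "scene" or "top" or "wrist"; returns a dict with "frame" (480x640x3 uint8, red, green, blue), "fx", "fy", "cx", "cy" (pixels), "rvec" (rotation vector, rad) and "tvec" (3), from world to camera coordinates, as OpenCV has them; the wrist camera has in their place "mount" (4x4, takes a point from camera to tool coordinates, whose origin is the TCP and whose axes are the flange's). Camera axes: x right, y down, z forward; pixel columns grow to the right and rows downward; lengths in m; the calibration is good to about 2 mm. The wrist camera is an equidistant fisheye: a pixel r from the principal point sees the ray r / f radians off the axis. A picture is of the moment at which its call begins: read the wrist's pose just before it. There is no depth.
- robot.close_job(): hands the job in, once; it reports no verdict.
Trained networks look in a picture, given as the dict that the camera call returned (one of the last four; its "shot" number tells which), for a name from the list of things; names that differ only in an ending like _2 or _b are one class to them, and where a whole thing is asked for, a point or a joint stands for the part that bears it (a point fixed in the world has none). Each returns a list of dicts, best first, with "conf" (0 to 1); they miss things now and then, are a little off and sometimes report something else, mostly with a low value. They report only what shows in the picture. A call takes as long as a camera call.
- finder.silhouettes(picture, name): "pixels" (480x640 bool, what is visible of it) and "box" ([centre column, centre row, width, height] in pixels, round what is visible of it).
The state is a dict: "time": time; "joint_positions": joint angles; "qvel": joint speeds; "joint_torque": joint torques, N m; "tool_pos": TCP position; "ee_rot": TCP orientation; "wrist_force": force on the tool from outside, world axes, zero at the start; "wrist_torque": the same for the moment, N m; "width": finger opening in m.
Only numpy, scipy, OpenCV 4.12 (cv2) and the standard library are available. Lean on these libraries where they do the work, as an engineer would, in place of code of your own. Each camera call takes 0.05 s, during which the arm holds its last target. There are 200 camera calls.

### The job

Before the vials go on the shaker, check that the capped glass vial is really held by its clip: grip the vial that sits in the sprung tug-test stand and pull it straight up with a steady 10 N or so, which lifts the sprung clip about 15 mm, and hold that for a second. Then ease it back down until the clip is seated again before you let go and back away; do not pull so hard that the vial slips out of the clip, and leave the identical stand with the bare steel pin alone.

Things in the scene. Friction and masses are not known exactly. Their poses are not given: they have to be found in the camera images.
- vial: Glass sample vial, black screw cap, 23 mm across, 59 mm tall, upright in the clip of a tug-test stand (a twin vial stands loose, in no stand). Origin: centre of its underside, 57 mm above the worktop when seated; z up. The clip's four steel leaves, 31 mm across at the tips, surround its lowest 24 mm; the upper 35 mm is free to grip from any side. All else of the stand is lower.
- vial_clip (a joint): Rise in m of the vial's sprung clip: 0 seated, 0.030 at its upper stop. It moves straight up only, out of a grey housing fixed to the worktop: lifting begins near 3 N and takes 0.5 N more per mm, so 10 N is about 15 mm (the middle of three stem grooves, at 10, 15 and 20 mm, then shows above the collar). Let go while raised, it snaps back.
- vial_hold (a joint): How far in m the vial has slipped up out of its clip: 0 fully in. The clip holds it by friction against pulls of up to about 24 N; past the clip's upper stop the vial is drawn out.
- pin_clip (a joint): Rise in m of the clip of the second, equal stand, which holds a plain steel pin (23 mm across, 58 mm tall, no cap) 115 mm or more from the vial: 0 seated, where it is to stay.

How it is judged:
By the outcome, as a careful person would: the job done as asked, in the order asked, and still so for the second after the job is handed in, with the robot touching nothing.
It also fails if it takes over 35 s, if anything falls off the work surface, if the arm or the gripper's body presses on something with over 40 N, if the wrist force passes 120 N, or if a joint passes its speed limit or range.

## Working session

There is one attempt and no reset: what is moved stays moved. The work goes in short steps, Python scripts to look and compute and a tool call to move; the robot and the scene stay as the last step left them, time stands still between calls to the robot, and variables do not carry over. Pictures are saved under pics/ and viewed, about 8 in all and at most 12, crops included, and the job is handed in when it is done.

Besides the shell and the picture viewer there is one more tool, called after "Request:" as name([rows], argument=value, ...), one row to a line, values as JSON. play_rows: Moves the arm, as the interface text tells. Its arguments: {"type":"object","properties":{"rows":{"type":"array"},"claw":{"type":"number"}},"required":["rows"]}

```bash
mkdir -p pics; python3 - <<'E'
from bench import robot, eyes, finder
import cv2,numpy as np
o=robot.get_obs();print({k:np.round(v,3).tolist() for k,v in o.items()})
for n in ["scene","top"]:
    s=eyes.snapshot(n);cv2.imwrite(f"pics/{n}0.png",s["frame"][:,:,::-1])
    print(n,s["fx"],s["fy"],s["cx"],s["cy"],s["rvec"],s["tvec"])
    for t in ["vial","vial_clip","pin_clip"]:
        print(t,[(round(d["conf"],2),np.round(d["box"]).tolist()) for d in finder.silhouettes(s,t)])
E
```

```text
{'time': 0.0, 'joint_positions': [-1.309, 0.088, 1.372, -0.0, 1.684, -0.103], 'qvel': [-0.001, 0.0, -0.002, -0.001, 0.0, 0.001], 'joint_torque': [0.0, -34.019, -30.242, 0.072, 0.033, -0.0], 'tool_pos': [0.196, -0.513, 0.218], 'ee_rot': [-3.139, -0.0, 0.365], 'wrist_force': [0.062, -0.428, 0.375], 'wrist_torque': [-0.023, -0.048, -0.011], 'width': 0.094}
scene 486.4187643188589 486.4187643188589 321.47837738382594 241.5957964839621 [ 0.65232085 -2.55363549  1.28501435] [0.39947215 0.2492574  0.68046528]
vial [(0.94, [306.0, 275.0, 15.0, 37.0])]
vial_clip [(0.96, [305.0, 279.0, 28.0, 46.0])]
pin_clip [(0.69, [345.0, 214.0, 24.0, 37.0])]
top 477.00331255412794 477.00331255412794 322.018030262599 238.60312528406422 [ 2.10300388 -2.1289885   0.22674664] [-0.06488868  0.49485185  0.82311427]
vial [(0.62, [270.0, 245.0, 17.0, 17.0])]
vial_clip [(0.66, [276.0, 250.0, 21.0, 26.0])]
pin_clip [(0.6, [384.0, 233.0, 25.0, 28.0]), (0.34, [274.0, 250.0, 22.0, 29.0])]
```

View pics/scene0.png

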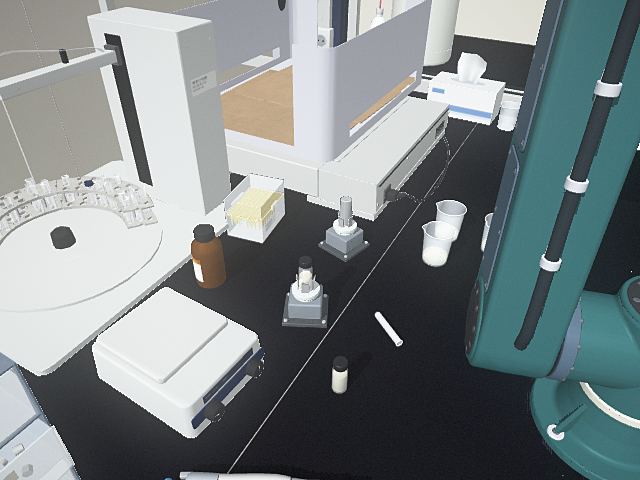

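View pics/top0.png

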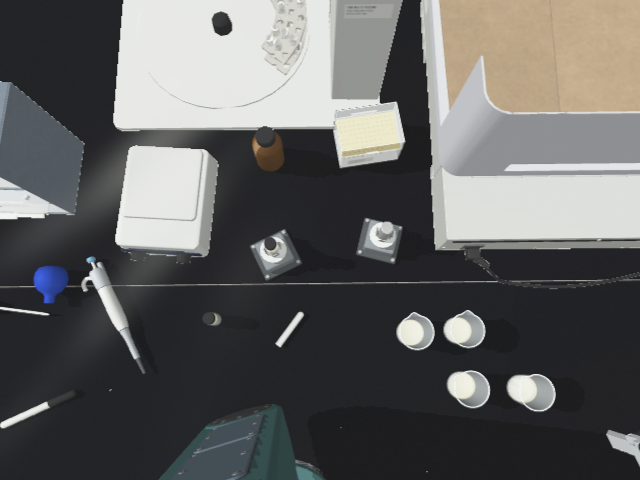

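The scene view shows the clipped vial at (306,275), the pin at (345,213) and the loose twin at (340,375). In the top view the cap is at (271,243), the pin at (384,232) and the twin at (211,319).

```bash
cat > h.py <<'E'
from bench import robot, eyes, finder
import cv2,numpy as np
from scipy.optimize import least_squares
from scipy.spatial.transform import Rotation as R
def cyl(x,y,z0,z1,r=.0115):
    a=np.linspace(0,2*np.pi,40)
    return np.array([[x+r*np.cos(t),y+r*np.sin(t),z] for z in(z0,z1) for t in a])
def proj(s,P):
    if "mount" in s:
        o=s["obs"];T=np.eye(4);T[:3,:3]=R.from_euler("xyz",o["ee_rot"]).as_matrix();T[:3,3]=o["tool_pos"]
        C=np.linalg.inv(T@np.array(s["mount"]));p=P@C[:3,:3].T+C[:3,3]
        rho=np.hypot(p[:,0],p[:,1]);k=np.arctan2(rho,p[:,2])/rho
        return np.c_[s["fx"]*p[:,0]*k+s["cx"],s["fy"]*p[:,1]*k+s["cy"]]
    K=np.array([[s["fx"],0,s["cx"]],[0,s["fy"],s["cy"]],[0,0,1.]])
    return cv2.projectPoints(P,np.array(s["rvec"]),np.array(s["tvec"]),K,None)[0][:,0]
def box(s,x,y,z0=.081,z1=.116):
    q=proj(s,cyl(x,y,z0,z1));a,b=q.min(0),q.max(0);return np.r_[(a+b)/2,b-a]
E
python3 - <<'E'
from h import *
S=[];B=[]
for n in ["scene","top"]:
    s=eyes.snapshot(n);d=finder.silhouettes(s,"vial")[0];S.append(s);B.append(np.array(d["box"]))
f=lambda v:np.concatenate([(box(s,*v)-b)[:2] for s,b in zip(S,B)])
r=least_squares(f,[.45,-.1]);print(r.x,f(r.x))
for s,b in zip(S,B):print(box(s,*r.x),b)
# pin from pixels of its top centre, in both
for nm,px,z in [("pin",[(346,198),(386,229)],.115),("capTop",[(306,260),(270,242)],.116)]:
    r2=least_squares(lambda v:np.concatenate([proj(s,np.array([[*v,z]]))[0]-p for s,p in zip(S,px)]),[.45,-.1]);print(nm,r2.x,r2.fun)
o=robot.get_obs();M=R.from_euler("xyz",o["ee_rot"]).as_matrix()
print(M.round(3),o["tool_pos"],M.T@(np.r_[r.x,.2]-o["tool_pos"])*100)
s=eyes.snapshot("wrist");print(s["mount"],s["fx"],s["cx"],s["cy"])
E
```

```text
[0.4718648  0.02103175] [-0.14690231 -5.02643706 -2.92064772  1.82777456]
[306.05309769 268.57356294  14.4688861   25.87174003] [306.2 273.6  16.1  36.5]
[268.87935228 246.02777456  15.42026538  16.91751111] [271.8 244.2  16.4  19.3]
pin [ 0.49749419 -0.17959954] [ 0.77545955  0.46400139 -0.12171394 -0.74821593]
capTop [0.47426613 0.01843741] [-0.44211232 -1.22784037 -0.4696086   0.81615329]
[[ 0.934  0.357  0.   ]
 [ 0.357 -0.934 -0.   ]
 [ 0.     0.    -1.   ]] [ 0.1962367  -0.51382119  0.21953245] [ 44.83193919 -40.13101574   1.94914899]
[[ 5.27701260e-06 -9.63088779e-01 -2.69183959e-01  7.86193911e-02]
 [ 9.99999887e-01 -1.22833895e-04  4.59079947e-04  7.17720763e-04]
 [-4.75199659e-04 -2.69183931e-01  9.63088670e-01 -1.65221129e-01]
 [ 0.00000000e+00  0.00000000e+00  0.00000000e+00  1.00000000e+00]] 371.64829954431775 318.58962006239585 236.15215434020092
```

Request:
play_rows([
  {"linear": [2.5, -2.2, 0], "spin": 0},
  {"linear": [2.5, -2.2, 0], "spin": 0},
  {"linear": [2.5, -2.2, 0], "spin": 0},
  {"linear": [2.5, -2.2, 0], "spin": 0},
  {"linear": [2.5, -2.2, 0], "spin": 0},
  {"linear": [2.5, -2.2, 0], "spin": 0},
  {"linear": [2.5, -2.2, 0], "spin": 0},
  {"linear": [2.5, -2.2, 0], "spin": 0},
  {"linear": [2.5, -2.2, 0], "spin": 0},
  {"linear": [2.5, -2.2, 0], "spin": 0},
  {"linear": [2.5, -2.2, 0], "spin": 0},
  {"linear": [2.5, -2.2, 0], "spin": 0},
], claw=9.4)

```text
time: 1.65
tool_pos: [0.3827, -0.1586, 0.2198]
ee_rot: [3.141, -0.001, 0.365]
wrist_force: [0.9, -0.7, -0.7]
width: 0.094
```

Request:
play_rows([
  {"linear": [2.5, -2.2, 0], "spin": 0},
  {"linear": [2.5, -2.2, 0], "spin": 0},
  {"linear": [2.5, -2.2, 0], "spin": 0},
  {"linear": [2.5, -2.2, 0], "spin": 0},
  {"linear": [2.5, -2.2, 0], "spin": 0},
  {"linear": [2.4, -2.2, 0], "spin": 0},
  {"linear": [0, 0, 0], "spin": 0},
  {"linear": [0, 0, 0], "spin": 0},
  {"linear": [0, 0, 0], "spin": 0},
])

```text
time: 2.4
tool_pos: [0.4741, 0.0159, 0.2194]
ee_rot: [3.141, 0.001, 0.365]
wrist_force: [0.2, -0.0, -0.4]
width: 0.0939
```

```bash
python3 - <<'E'
from h import *
o=robot.get_obs();s=eyes.snapshot("wrist");s["obs"]=o
print({k:np.round(v,4).tolist() for k,v in o.items()})
D=finder.silhouettes(s,"vial");print([(round(d["conf"],2),np.round(d["box"],1).tolist()) for d in D])
print("model",box(s,.474,.019))
im=s["frame"][:,:,::-1].copy()
for p in proj(s,cyl(.474,.019,.116,.116)):cv2.circle(im,tuple(int(v) for v in p),0,(0,0,255),-1)
cv2.imwrite("pics/w1.png",im)
E
```

```text
{'time': 2.4, 'joint_positions': [-0.0855, -0.0819, 1.5404, -0.0008, 1.6835, 1.1202], 'qvel': [-0.026, -0.0096, 0.0082, 0.0031, -0.0004, 0.0045], 'joint_torque': [0.6821, -26.5604, -30.4189, 0.1007, -0.0736, -0.0], 'tool_pos': [0.4741, 0.0159, 0.2194], 'ee_rot': [3.141, 0.0007, 0.365], 'wrist_force': [0.2431, -0.0076, -0.3549], 'wrist_torque': [-0.0186, 0.0325, -0.0331], 'width': 0.0939}
[(0.97, [316.9, 230.1, 26.6, 44.0])]
model [313.47509381 234.17154124  30.51312067  39.36056668]
```

View pics/w1.png

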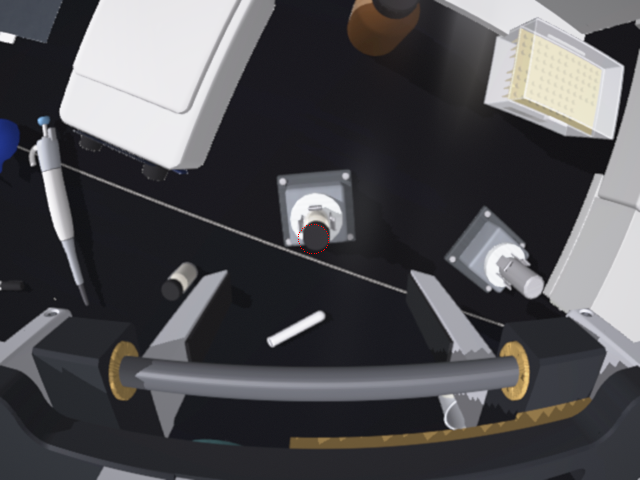

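The cap shows at (316,237), about 2.5 px right of the model, so the alignment is good to about 2 mm. I'll descend and check again.

Request:
play_rows([
  {"linear": [0.1, -0.1, 1.5], "spin": 0},
  {"linear": [0, 0, 2], "spin": 0},
  {"linear": [0, 0, 2], "spin": 0},
  {"linear": [0, 0, 1.5], "spin": 0},
  {"linear": [0, 0, 0], "spin": 0},
  {"linear": [0, 0, 0], "spin": 0},
  {"linear": [0, 0, 0], "spin": 0},
])

```text
time: 3.08
tool_pos: [0.4755, 0.0168, 0.1508]
ee_rot: [3.141, -0.002, 0.363]
wrist_force: [0.1, -0.5, 0.9]
width: 0.0939
```

```bash
python3 - <<'E'
from h import *
o=robot.get_obs();s=eyes.snapshot("wrist");s["obs"]=o
print({k:np.round(o[k],4).tolist() for k in ["time","tool_pos","ee_rot","wrist_force"]})
D=finder.silhouettes(s,"vial");print([(round(d["conf"],2),np.round(d["box"],1).tolist()) for d in D])
print("model",box(s,.4747,.0173))
im=s["frame"][:,:,::-1].copy()
for z in(.116,.081):
  for p in proj(s,cyl(.4747,.0173,z,z)):cv2.circle(im,tuple(int(v) for v in p),0,(0,0,255),-1)
M=R.from_euler("xyz",o["ee_rot"]).as_matrix()
print("tcp px",proj(s,np.array([o["tool_pos"]])))
cv2.imwrite("pics/w2.png",cv2.resize(im[150:400,150:500],None,fx=2,fy=2))
E
```

```text
{'time': 3.0833, 'tool_pos': [0.4755, 0.0168, 0.1508], 'ee_rot': [3.1406, -0.0018, 0.3634], 'wrist_force': [0.1295, -0.543, 0.924]}
[(0.68, [317.8, 260.1, 37.9, 60.1])]
model [315.81090176 266.16692044  39.73712766  53.9027831 ]
tcp px [[316.96452792 299.9272125 ]]
```

View pics/w2.png

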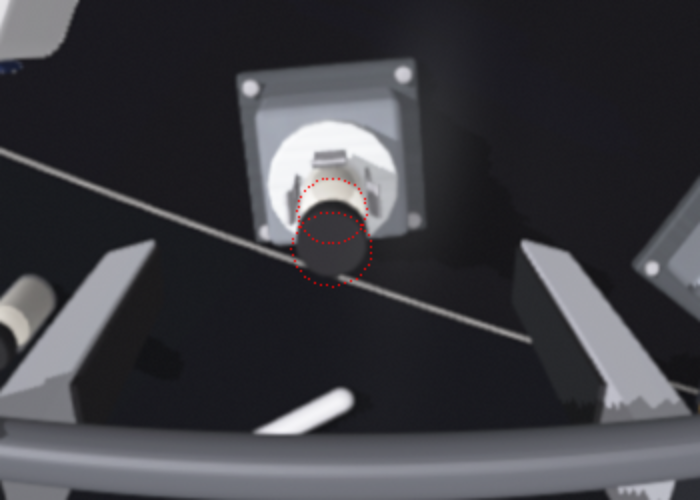

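The cap is centred at crop (334,240), about 4 px above the model, so I'll shift 2 mm along tool +x. Then I'll descend so the tips stay above the leaves and close.

Request:
play_rows([
  {"linear": [0.2, 0, 1], "spin": 0},
  {"linear": [0, 0, 1.5], "spin": 0},
  {"linear": [0, 0, 1.5], "spin": 0},
  {"linear": [0, 0, 1.0], "spin": 0},
  {"linear": [0, 0, 0.1], "spin": 0},
  {"linear": [0, 0, 0], "spin": 0},
  {"linear": [0, 0, 0], "spin": 0},
  {"linear": [0, 0, 0], "spin": 0},
])

```text
time: 3.85
tool_pos: [0.4777, 0.0182, 0.0996]
ee_rot: [3.141, -0.002, 0.365]
wrist_force: [-0.1, -0.2, 0.5]
width: 0.0939
```

Request:
play_rows([
  {"linear": [0, 0, 0], "spin": 0},
  {"linear": [0, 0, 0], "spin": 0},
  {"linear": [0, 0, 0], "spin": 0},
  {"linear": [0, 0, 0], "spin": 0},
  {"linear": [0, 0, 0], "spin": 0},
  {"linear": [0, 0, 0], "spin": 0},
  {"linear": [0, 0, 0], "spin": 0},
  {"linear": [0, 0, 0], "spin": 0},
], claw=3.2)

```text
time: 4.52
tool_pos: [0.4768, 0.0183, 0.0984]
ee_rot: [3.142, 0.0, 0.365]
wrist_force: [-0.4, -0.1, -0.4]
width: 0.0434
```

```bash
python3 - <<'E'
from h import *
o=robot.get_obs();s=eyes.snapshot("wrist")
print({k:np.round(o[k],4).tolist() for k in ["time","tool_pos","ee_rot","wrist_force","width"]})
a=s["frame"][180:420,190:450,::-1]
s=eyes.snapshot("scene");b=s["frame"][200:350,225:385,::-1]
cv2.imwrite("pics/w3.png",np.hstack([cv2.resize(a,(400,375)),cv2.resize(b,(400,375))]))
E
```

```text
{'time': 4.5167, 'tool_pos': [0.4768, 0.0183, 0.0984], 'ee_rot': [3.1416, 0.0, 0.3648], 'wrist_force': [-0.4122, -0.0928, -0.3901], 'width': 0.0434}
```

View pics/w3.png

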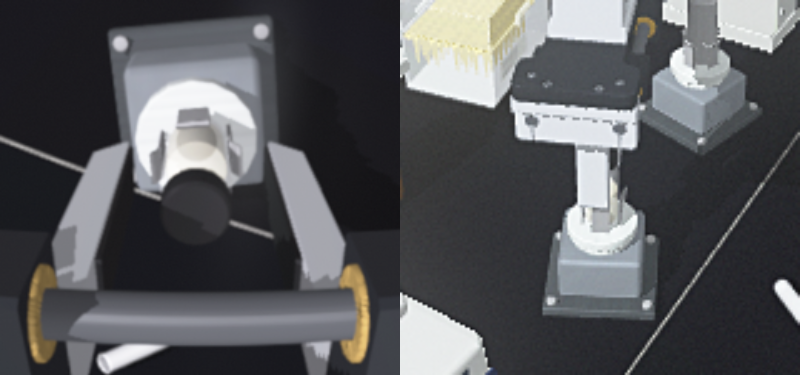

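The jaws straddle the vial and are centred within about 1 mm. The pin stand is well clear. Closing.

Request:
play_rows([
  {"linear": [0, -0.05, 0], "spin": 0},
  {"linear": [0, 0, 0], "spin": 0},
  {"linear": [0, 0, 0], "spin": 0},
  {"linear": [0, 0, 0], "spin": 0},
  {"linear": [0, 0, 0], "spin": 0},
  {"linear": [0, 0, 0], "spin": 0},
  {"linear": [0, 0, 0], "spin": 0},
  {"linear": [0, 0, 0], "spin": 0},
  {"linear": [0, 0, 0], "spin": 0},
], claw=1.5)

```text
time: 5.37
tool_pos: [0.4766, 0.0189, 0.0985]
ee_rot: [-3.141, 0.0, 0.365]
wrist_force: [-0.6, 1.1, 0.8]
width: 0.0223
```

Request:
play_rows([
  {"linear": [0, 0, -0.2], "spin": 0},
  {"linear": [0, 0, -0.2], "spin": 0},
  {"linear": [0, 0, -0.2], "spin": 0},
  {"linear": [0, 0, -0.2], "spin": 0},
  {"linear": [0, 0, 0], "spin": 0},
  {"linear": [0, 0, 0], "spin": 0},
])

```text
time: 5.87
tool_pos: [0.4765, 0.0189, 0.106]
ee_rot: [-3.141, 0.001, 0.365]
wrist_force: [1.4, 1.7, -6.0]
width: 0.0227
```

Request:
play_rows([
  {"linear": [0, 0, -0.2], "spin": 0},
  {"linear": [0, 0, -0.2], "spin": 0},
  {"linear": [0, 0, -0.2], "spin": 0},
  {"linear": [0, 0, -0.15], "spin": 0},
  {"linear": [0, 0, 0], "spin": 0},
  {"linear": [0, 0, 0], "spin": 0},
  {"linear": [0, 0, 0], "spin": 0},
])

```text
time: 6.45
tool_pos: [0.4764, 0.0189, 0.1136]
ee_rot: [-3.141, 0.001, 0.365]
wrist_force: [2.6, 1.7, -9.8]
width: 0.0229
```

```bash
python3 - <<'E'
from h import *
o=robot.get_obs();s=eyes.snapshot("wrist")
print({k:np.round(o[k],4).tolist() for k in ["time","tool_pos","ee_rot","wrist_force","width"]})
a=s["frame"][180:420,190:450,::-1]
s=eyes.snapshot("scene");b=s["frame"][250:330,270:340,::-1]
cv2.imwrite("pics/w4.png",np.hstack([cv2.resize(a,(400,450)),cv2.resize(b,(400,450),interpolation=cv2.INTER_CUBIC)]))
E
```

```text
{'time': 6.45, 'tool_pos': [0.4764, 0.0189, 0.1136], 'ee_rot': [-3.1412, 0.0006, 0.3648], 'wrist_force': [2.5716, 1.6666, -9.7916], 'width': 0.0229}
```

View pics/w4.png

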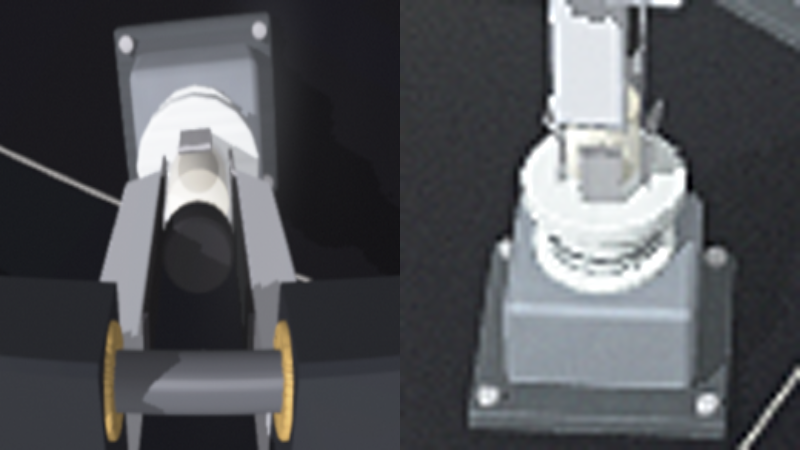

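The clip is raised about 15 mm at 9.8 N, and the grooves show above the collar. Now I'll hold, then lower.

Request:
play_rows([
  {"linear": [0, 0, 0], "spin": 0},
  {"linear": [0, 0, 0], "spin": 0},
  {"linear": [0, 0, 0], "spin": 0},
  {"linear": [0, 0, 0], "spin": 0},
  {"linear": [0, 0, 0], "spin": 0},
  {"linear": [0, 0, 0], "spin": 0},
  {"linear": [0, 0, 0], "spin": 0},
  {"linear": [0, 0, 0], "spin": 0},
  {"linear": [0, 0, 0], "spin": 0},
  {"linear": [0, 0, 0], "spin": 0},
  {"linear": [0, 0, 0], "spin": 0},
  {"linear": [0, 0, 0], "spin": 0},
])

```text
time: 7.55
tool_pos: [0.4765, 0.0189, 0.1139]
ee_rot: [-3.141, 0.0, 0.365]
wrist_force: [0.6, 3.3, -10.4]
width: 0.0224
```

Request:
play_rows([
  {"linear": [0, 0, 0], "spin": 0},
  {"linear": [0, 0, 0], "spin": 0},
  {"linear": [0, 0, 0], "spin": 0},
  {"linear": [0, 0, 0], "spin": 0},
])

```text
time: 7.88
tool_pos: [0.4765, 0.0188, 0.1139]
ee_rot: [-3.141, 0.0, 0.365]
wrist_force: [-0.0, 3.1, -10.6]
width: 0.0226
```

Request:
play_rows([
  {"linear": [0, 0, 0.15], "spin": 0},
  {"linear": [0, 0, 0.15], "spin": 0},
  {"linear": [0, 0, 0.15], "spin": 0},
  {"linear": [0, 0, 0.15], "spin": 0},
  {"linear": [0, 0, 0.15], "spin": 0},
  {"linear": [0, 0, 0.15], "spin": 0},
  {"linear": [0, 0, 0.15], "spin": 0},
  {"linear": [0, 0, 0.15], "spin": 0},
  {"linear": [0, 0, 0.1], "spin": 0},
  {"linear": [0, 0, 0], "spin": 0},
  {"linear": [0, 0, 0], "spin": 0},
])

```text
time: 8.8
tool_pos: [0.4767, 0.0188, 0.1012]
ee_rot: [3.142, -0.0, 0.365]
wrist_force: [-1.6, 4.6, -4.4]
width: 0.0224
```

Request:
play_rows([
  {"linear": [0, 0, 0.1], "spin": 0},
  {"linear": [0, 0, 0.1], "spin": 0},
  {"linear": [0, 0, 0.05], "spin": 0},
  {"linear": [0, 0, 0], "spin": 0},
  {"linear": [0, 0, 0], "spin": 0},
  {"linear": [0, 0, 0], "spin": 0},
  {"linear": [0, 0, 0], "spin": 0},
])

```text
time: 9.38
tool_pos: [0.4767, 0.0188, 0.0985]
ee_rot: [-3.142, -0.0, 0.365]
wrist_force: [-1.3, 4.4, -3.5]
width: 0.0225
```

Request:
play_rows([
  {"linear": [0, 0, 0.05], "spin": 0},
  {"linear": [0, 0, 0.05], "spin": 0},
  {"linear": [0, 0, 0], "spin": 0},
  {"linear": [0, 0, 0], "spin": 0},
  {"linear": [0, 0, 0], "spin": 0},
])

```text
time: 9.8
tool_pos: [0.4768, 0.0188, 0.0984]
ee_rot: [3.141, -0.001, 0.365]
wrist_force: [-3.7, 4.4, 1.0]
width: 0.0224
```

Force crossed zero to +1 N at the original height, so the clip is on its stop. I'll relieve the side load and check before releasing.

Request:
play_rows([
  {"linear": [0, -0.05, 0.02], "spin": 0},
  {"linear": [0, 0, 0], "spin": 0},
  {"linear": [0, 0, 0], "spin": 0},
  {"linear": [0, 0, 0], "spin": 0},
])

```text
time: 10.13
tool_pos: [0.4768, 0.0189, 0.0984]
ee_rot: [3.14, -0.001, 0.365]
wrist_force: [-3.6, 3.4, 1.4]
width: 0.0227
```

```bash
python3 - <<'E'
from h import *
o=robot.get_obs();s=eyes.snapshot("wrist")
print({k:np.round(o[k],4).tolist() for k in ["time","tool_pos","ee_rot","wrist_force","width"]})
a=s["frame"][180:420,190:450,::-1]
s=eyes.snapshot("scene");b=s["frame"][250:330,270:340,::-1]
cv2.imwrite("pics/w5.png",np.hstack([cv2.resize(a,(400,450)),cv2.resize(b,(400,450),interpolation=cv2.INTER_CUBIC)]))
E
```

```text
{'time': 10.1333, 'tool_pos': [0.4768, 0.0189, 0.0984], 'ee_rot': [3.1404, -0.0007, 0.3648], 'wrist_force': [-3.5611, 3.4448, 1.392], 'width': 0.0227}
```

View pics/w5.png

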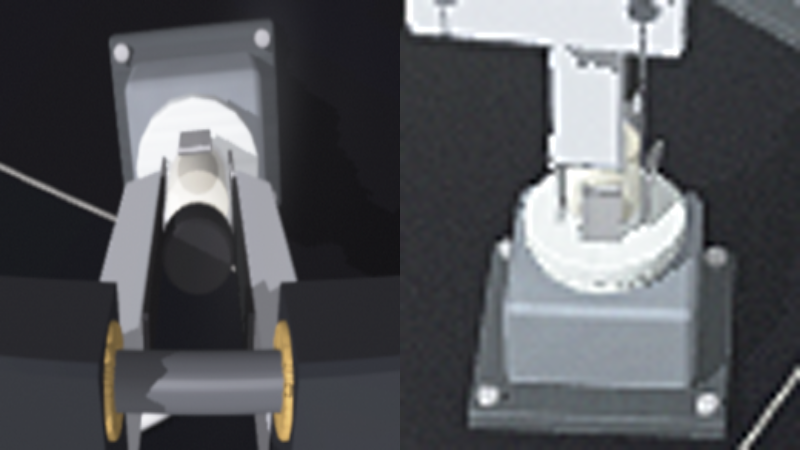

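The clip is down on its collar with no grooves showing. Opening and retreating upward.

Request:
play_rows([
  {"linear": [0, 0, 0], "spin": 0},
  {"linear": [0, 0, 0], "spin": 0},
  {"linear": [0, 0, 0], "spin": 0},
  {"linear": [0, 0, 0], "spin": 0},
  {"linear": [0, 0, 0], "spin": 0},
  {"linear": [0, 0, 0], "spin": 0},
  {"linear": [0, 0, 0], "spin": 0},
  {"linear": [0, 0, 0], "spin": 0},
  {"linear": [0, 0, 0], "spin": 0},
], claw=7)

```text
time: 10.98
tool_pos: [0.4765, 0.0192, 0.0972]
ee_rot: [3.141, -0.0, 0.365]
wrist_force: [0.8, 0.5, 0.1]
width: 0.0696
```

Request:
play_rows([
  {"linear": [0, 0, -1], "spin": 0},
  {"linear": [0, 0, -1.5], "spin": 0},
  {"linear": [0, 0, -2], "spin": 0},
  {"linear": [0, 0, -2.5], "spin": 0},
  {"linear": [0, 0, -2.5], "spin": 0},
  {"linear": [0, 0, -2], "spin": 0},
  {"linear": [0, 0, -1], "spin": 0},
  {"linear": [0, 0, 0], "spin": 0},
  {"linear": [0, 0, 0], "spin": 0},
  {"linear": [0, 0, 0], "spin": 0},
])

```text
time: 11.82
tool_pos: [0.4758, 0.0193, 0.2207]
ee_rot: [-3.141, 0.002, 0.365]
wrist_force: [0.1, -0.3, -0.1]
width: 0.07
```

```bash
python3 - <<'E'
from h import *
o=robot.get_obs();s=eyes.snapshot("wrist");s["obs"]=o
print({k:np.round(o[k],4).tolist() for k in ["time","tool_pos","ee_rot","wrist_force","width"]})
print([np.round(d["box"],1) for d in finder.silhouettes(s,"vial")],box(s,.4768,.0185))
a=s["frame"][150:390,190:550,::-1]
s=eyes.snapshot("scene");b=s["frame"][190:330,270:390,::-1]
cv2.imwrite("pics/w6.png",np.hstack([cv2.resize(a,(400,300)),cv2.resize(b,(400,300),interpolation=cv2.INTER_CUBIC)]))
E
```

```text
{'time': 11.8167, 'tool_pos': [0.4758, 0.0193, 0.2207], 'ee_rot': [-3.1406, 0.0025, 0.3649], 'wrist_force': [0.0967, -0.2554, -0.059], 'width': 0.07}
[array([321.2, 231.2,  27.6,  44.3])] [319.06924274 233.81021012  30.38246566  39.2202287 ]
```

View pics/w6.png

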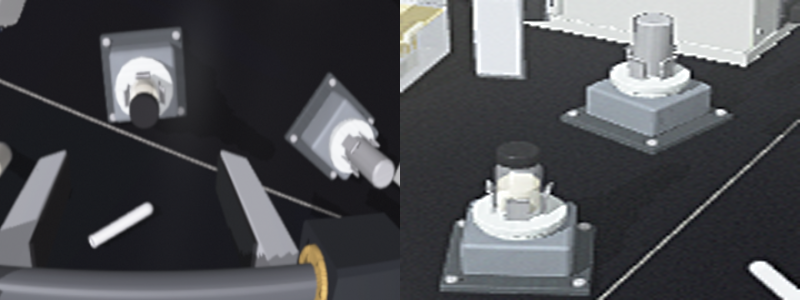

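```bash
python3 -c "
from bench import robot
print(robot.close_job())"
```

```text
the job is handed in; nothing more can be done
None
```

I gripped the vial in its stand and pulled it straight up about 15 mm. The wrist read 9.8–10.6 N, and I held it there for about 1.4 s with the stem grooves visible above the collar.

I then eased it down until the pull fell to zero and turned into a slight push of about 1 N, at the original height. Only then did I release it and back away, and I handed the job in at about 12 s.

- **Clip and vial:** The last pictures show the clip seated with no groove showing, and the vial upright and fully in, with the same outline as before the pull.
- **Pin stand:** I never touched the pin stand, and it looks unchanged.
- **Robot:** It is clear of everything, with the wrist force near zero.
- **Side load:** About 5 N sideways built up on the wrist during the lowering. A small shift before letting go barely reduced it, and it vanished on release.

No check failed.

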